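Step the condiment rack down by height

TASK

Tidy the condiment rack: put the pepper mill, the can, the spice jar and the food tin into its four empty bays, one in each, so that the whole row steps down in height from the tall sauce bottle in one end bay to the kitchen timer in the other. Keep each one upright, set it down on the board without dropping it, and leave the sauce bottle, the timer, the cup and the tub where they are.

Things in the scene. Friction and masses are not known exactly. Their poses are not given: they have to be found in the camera images.
- rack: fixed rack: pale board (88 x 492 x 10 mm) with a steel wire gallery (wires 5 mm, top 30 mm above the worktop) that makes six square bays in a row, the four middle ones empty. Origin on the worktop under its middle; y along the row, x across (away from the robot), z up. Bay centres at x = 0, y = -200, -120, -40, 40, 120, 200 mm; 75 by 73 mm clear inside; things stand on the board, 10 mm up
- mill_mid (a point): pepper mill of dark turned wood with a steel collar and a small steel nut on top, 168 mm tall; round, foot 52 mm, waist 41 mm, round head 44 mm across between 124 and 146 mm up; about 0.24 kg. This point is on its axis, 84 mm above its underside; z points up along the axis. It starts upright on the worktop
- can_mid (a point): slim unopened metal can with a pale printed label, round, 53 mm across, 134 mm tall, about 0.27 kg; it narrows a little over the topmost 12 mm. This point is on its axis, 67 mm above its underside; z points up along the axis. It starts upright on the worktop
- jar_mid (a point): round spice jar with a label and a black lid, 41 mm across over its whole height, 105 mm tall, about 0.11 kg; it is the one on the worktop (similar jars on the ledge at the wall are no part of the job). This point is on its axis, 52.5 mm above its underside; z points up along the axis. It starts upright on the worktop
- tin_mid (a point): short round food tin, 57 mm across, 72 mm tall, white printed label, about 0.18 kg. This point is on its axis, 36 mm above its underside; z points up along the axis. It starts upright on the worktop
- sauce: tall brown sauce bottle with a green cap, 56 mm across, 214 mm tall, standing in one of the two end bays of the rack (either end). Origin at the centre of its underside, z up. It stays there
- timer: round kitchen timer, cream with a red dial, 63 mm across, 44 mm tall, standing in the other end bay of the rack. Origin at the centre of its underside, z up. It stays there
- cup: small white cup with a handle, 62 by 92 by 51 mm, on the worktop to the left, behind the rack. Origin under its middle, z up. A bystander
- tub: low oblong tub, 63 by 105 by 26 mm, on the worktop behind the rack. Origin under its middle, z up. A bystander
Mind the look-alikes: they are no part of the job. Leave any turquoise look-alike of the part that bears tin_mid alone.

How it is judged:
By the outcome, as a careful person would: the job done as asked, in the order asked, and still so for the second after the job is handed in, with the robot touching nothing.
It also fails if it takes over 102 s, if anything falls off the work surface, if the arm or the gripper's body presses on something with over 40 N, if the wrist force passes 120 N, or if a joint passes its speed limit or range.

ROBOT

A 6-joint arm with a two-finger parallel gripper is mounted at the origin on a cart in front of the work surface, level with it; the furniture and walls round the work are solid. World frame = base frame: x ahead of the robot, y to its left, z up, the work surface at z = 0. Lengths are in m, angles in degrees, forces in N, time in s.
With the tool pointing down it reaches from about 0.4 to 0.825 m from the base axis. Payload 7 kg.
Tool frame: the origin (TCP) lies on the front face of the gripper's body, between the roots of the fingers; the fingertips stand 66 mm ahead of it and the grasp point (between the pads) lies 47 mm ahead of it (ctrl.grasp_offset is the z of the grasp point in the tool frame, in m); z points along the fingers, y is the direction in which the jaws open and shut (so a half turn about z gives the same grasp; the last joint's range is limited). The gripper opens to 88 mm and grips with 3 to 60 N. Pads are 19 mm wide; open, the fingers measure 130 mm over their backs; the gripper's body (78 mm by 193 mm) begins 47 mm behind the grasp point.
Start: joints at [-49.67, 20.546, 0.682, 0, -70.136, -16.507], TCP at [0.273, -0.617, 0.292] pointing down, gripper open.
Joint ranges: [-176.03, 176.03], [-82.01, 121.73], [-58.28, 71.71], [-173.87, 95.51], [-174.79, -0.11], [-173.66, 173.66]. Speed limits (degrees/s): [136.94, 136.94, 172.46, 180, 180, 180].

INTERFACE

Orientations are given as [roll, pitch, yaw] about the fixed x, y, z axes, in that order (R = Rz(yaw) Ry(pitch) Rx(roll)).
In Python, from plant import ctrl gives the robot as it stands.
- The arm moves only by the shell command python3 -m creep 'ROWS'. ROWS is JSON, a list of rows, each a list of 7 numbers: the turn, a rotation vector about the tool's x, y, z in rad, then the shift along the tool's x, y, z in m, then the opening, from 0 (shut) to 1 (fully open). In form: [[wx, wy, wz, dx, dy, dz, grip], ...]. A call has 1 to 12 rows; each row is the pose to reach, as a shift and turn from the pose commanded when the call began, along the tool's axes at that moment; what a row does not reach only later rows make up. A row lasts 1/12 s, in which the tool goes at most 41.7 mm and 7.16 degrees, less where a joint would pass 70% of its speed; a pose out of reach is approached as far as the arm can. A call with a gripper value outside its range is refused whole. The fingers move at their own pace and stop on an object; the grip force is fixed at half the most. Time passes only in rows, so rows that repeat a pose let the fingers close. It gives the time, the measured TCP pose, the force and the opening at its end, in the units of the state.
- ctrl.get_obs(): the state, without advancing time (a new reading comes with each control period).
- ctrl.snapshot(name): name is "scene" or "top" or "wrist"; returns the picture (420x560x3 uint8, blue, green, red); there is no depth.
- ctrl.camera_model(name): a dict with "K" (3x3 intrinsics, pixels), "rvec" (rotation vector, rad) and "tvec" (3), from world to camera coordinates, as OpenCV has them. Camera axes: x right, y down, z forward; pixel columns grow to the right and rows downward; lengths in m; the calibration is good to about 2 mm. A picture is of the moment at which its call begins: read the wrist's pose just before it. camera_model takes no time and is no camera call; for the wrist camera it gives the pose at the moment of the call.
- ctrl.close_job(): hands the job in, once; it reports no verdict.
The state is a dict: "clock": time; "joint_pos": joint angles; "qvel": joint speeds; "tau": joint torques, N m; "tool_pos": TCP position; "orientation": TCP orientation; "force": force on the tool from outside, world axes, zero at the start; "moment": the same for the moment, N m; "opening": finger opening in m.
Only numpy, scipy, OpenCV 4.12 (cv2) and the standard library are available. Lean on these libraries where they do the work, as an engineer would, in place of code of your own. Each camera call takes 0.05 s, during which the arm holds its last target.

## Working session

There is one attempt and no reset: what is moved stays moved. The work goes in short steps, Python scripts to look and compute and a shell command to move; the robot and the scene stay as the last step left them, time stands still between calls to the robot, and variables do not carry over. Pictures are saved under pics/ and viewed, and the job is handed in when it is done.

```bash
ls; mkdir -p pics
python3 - <<'E'
from plant import ctrl
import cv2
print(ctrl.get_obs())
for n in ("scene","top","wrist"):
    m=ctrl.camera_model(n); print(n,m)
    cv2.imwrite(f"pics/{n}0.png",ctrl.snapshot(n))
E
```

```text
pics
{'clock': 0.0, 'joint_pos': array([-4.96676725e+01,  2.05914051e+01,  6.34470861e-01, -2.12749014e-02,
       -7.01361710e+01, -1.65069680e+01]), 'qvel': array([-0.05140857, -0.05120297, -0.0639351 , -0.05138768, -0.01363267,
        0.06546366]), 'tau': array([-4.05343872e-04, -5.82710123e+01,  2.93040562e+01,  6.99718907e+00,
        6.58313889e-03, -1.79835492e-04]), 'tool_pos': array([ 0.27250307, -0.61713307,  0.2912246 ]), 'orientation': array([ 1.79905049e+02, -7.28139902e-03, -1.56181880e+02]), 'force': array([1.26407071, 0.49535158, 1.06668663]), 'moment': array([0.02288706, 0.04344753, 0.02186159]), 'opening': 0.08757888973411589}
scene {'K': array([[437.40286295,   0.        , 281.85253457],
       [  0.        , 437.40286295, 204.65582094],
       [  0.        ,   0.        ,   1.        ]]), 'rvec': array([ 0.96991608, -2.31661714,  1.20159266]), 'tvec': array([0.35278865, 0.30492861, 0.92211342])}
top {'K': array([[529.00126681,   0.        , 282.38269021],
       [  0.        , 529.00126681, 208.04094743],
       [  0.        ,   0.        ,   1.        ]]), 'rvec': array([ 2.14192492, -2.13757456,  0.13022598]), 'tvec': array([-0.0189383 ,  0.53042135,  1.3205032 ])}
wrist {'K': array([[370.70920454,   0.        , 284.11361972],
       [  0.        , 370.70920454, 209.10462435],
       [  0.        ,   0.        ,   1.        ]]), 'rvec': array([-1.62198052, -2.4935777 , -0.34271171]), 'tvec': array([ 0.67446268, -0.0325686 ,  0.3911651 ])}
```

View pics/scene0.png

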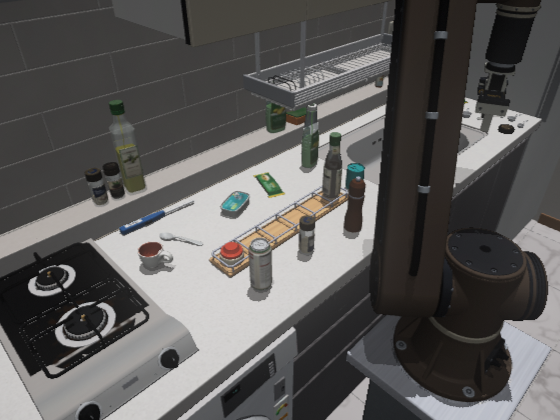

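View pics/top0.png

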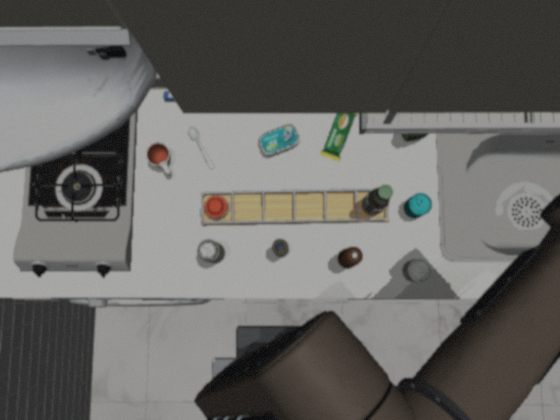

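View pics/wrist0.png

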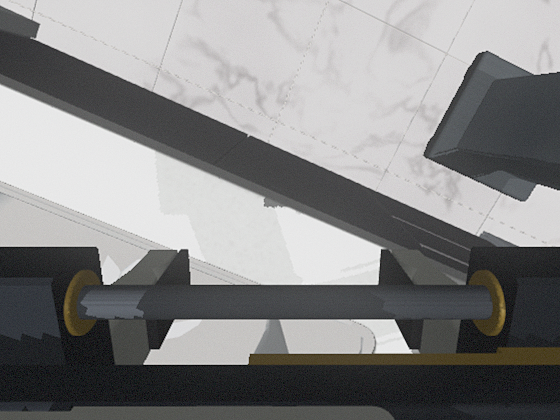

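The sauce bottle stands at the right (−y) end (top px 376,200) and the timer at the left (215,208). The can is at (210,250), the jar at (280,248) and the mill at (350,257). A grey tin in the arm's shadow is at about (417,269), and a turquoise look-alike is at (419,205). Next I'll localise them and take close crops.

```bash
cat > h.py <<'E'
import numpy as np, cv2
from plant import ctrl
def ray(name,u,v,m=None):
    m=m or ctrl.camera_model(name)
    R,_=cv2.Rodrigues(m["rvec"]); t=m["tvec"]
    d=R.T@np.linalg.inv(m["K"])@np.array([u,v,1.]); c=-R.T@t
    return c,d
def onz(name,u,v,z,m=None):
    c,d=ray(name,u,v,m); return c+d*(z-c[2])/d[2]
def proj(name,P,m=None):
    m=m or ctrl.camera_model(name)
    return cv2.projectPoints(np.array(P,float).reshape(-1,3),m["rvec"],m["tvec"],m["K"],None)[0].reshape(-1,2)
E
python3 - <<'E'
from h import *
im=cv2.imread("pics/top0.png"); s=cv2.imread("pics/scene0.png")
cv2.imwrite("pics/topc.png",cv2.resize(im[170:300,190:450],None,fx=3,fy=3,interpolation=cv2.INTER_CUBIC))
cv2.imwrite("pics/scenec.png",cv2.resize(s[120:310,200:400],None,fx=3,fy=3,interpolation=cv2.INTER_CUBIC))
print(ray("top",0,0)[0],ray("scene",0,0)[0])
for n,u,v,z in [("can",209,250,.134),("jar",281,247,.105),("mill",350,257,.15),("tin",417,269,.072),("turq",419,205,.072),
  ("c1",202,193,.03),("c2",202,224,.03),("c3",387,222,.03),("c4",387,191,.03),("timer",215,208,.044),("cap",384,193,.214),("edge",300,298,0)]:
    print(n,onz("top",u,v,z).round(3))
E
```

```text
[ 0.34038247 -0.04373012  1.38118124] [-0.16430041  0.65705301  0.78039809]
can [0.417 0.153 0.134]
jar [ 0.426 -0.016  0.105]
mill [ 0.4   -0.177  0.15 ]
tin [ 0.375 -0.349  0.072]
turq [ 0.533 -0.359  0.072]
c1 [0.571 0.191 0.03 ]
c2 [0.49  0.189 0.03 ]
c3 [ 0.496 -0.286  0.03 ]
c4 [ 0.576 -0.288  0.03 ]
timer [0.529 0.155 0.044]
cap [ 0.539 -0.248  0.214]
edge [ 0.302 -0.063  0.   ]
```

View pics/topc.png

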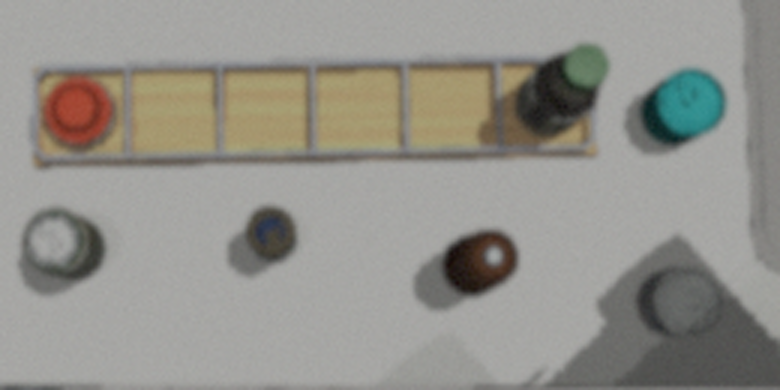

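View pics/scenec.png

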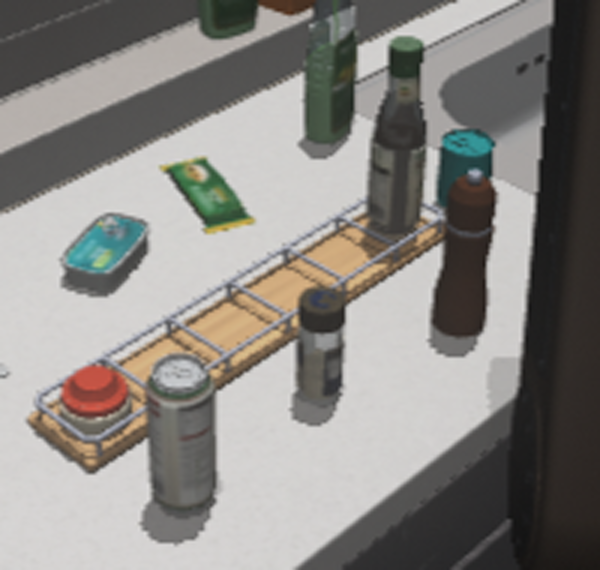

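Jaw choice is by description. The tin candidates are the white/grey lid in shadow at (417,269) and the turquoise tin at (419,205); I choose the former. The jar candidates are the worktop jar at (281,248) and the ledge jars in the scene view at (95,185) and (113,180); I choose the worktop one. Next come finer measurements.

Run:
```python
from h import *
def c(u,v): return 190+(u+.5)/3-.5,170+(v+.5)/3-.5
m=ctrl.camera_model("top")
pts=[]
for u in (127,220,313,406,498):
    p=onz("top",*c(u,112),.0275,m); pts.append(p); print("wire",p.round(4))
for a in ((40,158),(590,149),(40,73),(590,64)):
    print("rail",onz("top",*c(*a),.0275,m).round(4))
for n,a,z in (("nut",(495,257),.167),("can",(55,242),.134),("jar",(269,230),.105),("tin",(679,301),.072),("timer",(77,109),.044),("cap",(587,66),.214)):
    print(n,np.round(c(*a),1),onz("top",*c(*a),z,m).round(4))
# scene check
print(proj("scene",[onz("top",*c(495,257),.167),onz("top",*c(55,242),.134),onz("top",*c(269,230),.105)]).round(1))
# wood mask of board
im=cv2.imread("pics/top0.png"); h=cv2.cvtColor(im,cv2.COLOR_BGR2HSV)
k=((h[...,0]>10)&(h[...,0]<30)&(h[...,1]>70)&(h[...,2]>100)).astype(np.uint8); k[:180]=0;k[235:]=0
n,l,st,ce=cv2.connectedComponentsWithStats(k)
for i in range(1,n):
    if st[i,4]>100: print(st[i],ce[i].round(1),onz("top",*ce[i],.01,m).round(4))
```

```text
wire [0.5345 0.1129 0.0275]
wire [0.5345 0.0325 0.0275]
wire [ 0.5346 -0.0477  0.0275]
wire [ 0.5346 -0.1277  0.0275]
wire [ 0.5347 -0.2067  0.0275]
rail [0.4944 0.1872 0.0275]
rail [ 0.5027 -0.2847  0.0275]
rail [0.5686 0.189  0.0275]
rail [ 0.5765 -0.2865  0.0275]
nut [354.7 255.3] [ 0.4031 -0.1858  0.167 ]
can [208.  250.3] [0.4158 0.1556 0.134 ]
jar [279.3 246.3] [ 0.4276 -0.0121  0.105 ]
tin [416. 270.] [ 0.3726 -0.3461  0.072 ]
timer [215.3 206. ] [0.5346 0.1538 0.044 ]
cap [385.3 191.7] [ 0.5425 -0.2508  0.214 ]
[[357.7 177.6]
 [260.  243.1]
 [305.9 219.8]]
[265 193  28  26 698] [278.5 205.8] [ 0.5403 -0.0071  0.01  ]
[296 193  28  25 687] [309.3 205.1] [ 0.5421 -0.0877  0.01  ]
[327 192  28  26 708] [340.5 204.6] [ 0.5436 -0.1693  0.01  ]
[358 192  28  26 207] [366.4 206.9] [ 0.5374 -0.2367  0.01  ]
[219 195  12  25 140] [227.  206.8] [0.5374 0.1281 0.01  ]
[234 194  28  26 705] [247.3 206.4] [0.5386 0.0748 0.01  ]
```

```bash
cat >> h.py <<'E'
from scipy.spatial.transform import Rotation as Ro
def row(x,y,z,yaw=-90.):
    o=ctrl.get_obs(); R=Ro.from_euler("xyz",o["orientation"],degrees=True)
    T=Ro.from_euler("xyz",[180,0,yaw],degrees=True)
    w=(R.inv()*T).as_rotvec(); d=R.inv().apply(np.array([x,y,z])-o["tool_pos"])
    print("t%.2f"%o["clock"],"tcp",o["tool_pos"].round(4),o["orientation"].round(1),"F",o["force"].round(1),"op",round(o["opening"],4))
    print("row",np.r_[w,d].round(4).tolist(),"n>=%.1f"%max(np.linalg.norm(w)/np.radians(7.16),np.linalg.norm(d)/.0417))
E
python3 -c "
from h import *
row(.3726,-.346,.20)"
```

```text
t0.15 tcp [ 0.2725 -0.6172  0.2915] [ 179.9   -0.  -156.2] F [-0.4  0.4 -0.4] op 0.0876
row [0.0012, 0.0006, -1.155, -0.2011, 0.2076, 0.0917] n>=9.2
```

```bash
python3 -m creep '[[0,0,-1.155,-0.201,0.2075,0.0915,1],[0,0,-1.155,-0.201,0.2075,0.0915,1],[0,0,-1.155,-0.201,0.2075,0.0915,1],[0,0,-1.155,-0.201,0.2075,0.0915,1],[0,0,-1.155,-0.201,0.2075,0.0915,1],[0,0,-1.155,-0.201,0.2075,0.0915,1],[0,0,-1.155,-0.201,0.2075,0.0915,1],[0,0,-1.155,-0.201,0.2075,0.0915,1],[0,0,-1.155,-0.201,0.2075,0.0915,1],[0,0,-1.155,-0.201,0.2075,0.0915,1],[0,0,-1.155,-0.201,0.2075,0.0915,1],[0,0,-1.155,-0.201,0.2075,0.0915,1]]'
python3 - <<'E'
from h import *
row(.3726,-.346,.097)
m=ctrl.camera_model("wrist"); w=ctrl.snapshot("wrist"); cv2.imwrite("pics/w1.png",w)
print(proj("wrist",[[.3726,-.346,.072]],m), ray("wrist",0,0,m)[0])
t=ctrl.snapshot("top"); cv2.imwrite("pics/t1.png",t)
E
```

```text
clock: 1.15
tool_pos: [0.3727, -0.3464, 0.2006]
orientation: [180.0, 0.0, -90.1]
force: [0.9, 0.3, 0.0]
opening: 0.0877
t1.15 tcp [ 0.3727 -0.3464  0.2006] [180.    0.  -90.1] F [0.9 0.3 0. ] op 0.0877
row [0.0001, 0.0001, -0.0014, -0.0004, 0.0001, 0.1036] n>=2.5
[[283.99258062 226.17916087]] [ 0.37270539 -0.41928125  0.29399381]
```

View pics/w1.png

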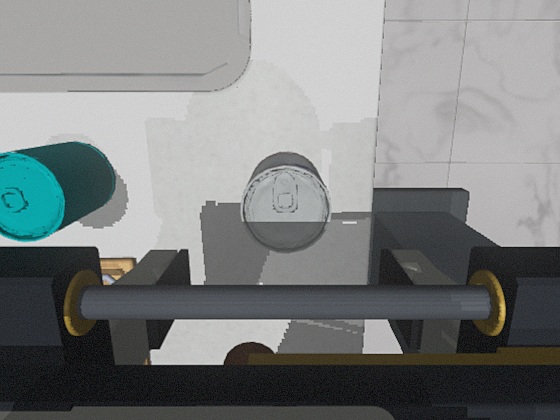

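View pics/t1.png

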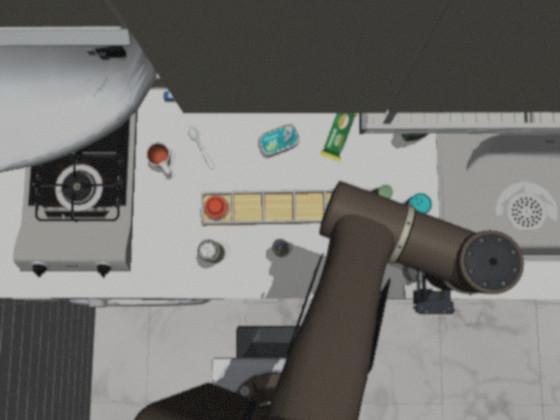

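Run:
```python
from h import *
m=ctrl.camera_model("wrist")
for u,v in ((286,207),(286,165),(286,251),(243,207),(329,207)):
    print(onz("wrist",u,v,.072,m).round(4))
a=np.linspace(0,6.28,9)[:-1]
for z,y in ((.072,-.346),(.072,-.356),(0,-.346),(0,-.356)):
    P=[[.373+.0285*np.cos(t),y+.0285*np.sin(t),z] for t in a]
    p=proj("wrist",P,m); print(z,y,p.min(0).round(),p.max(0).round())
print(ray("wrist",284,209,m)[1])
t=cv2.imread("pics/t1.png")
for u,v in ((286,207),):
  print(proj("top",[onz("wrist",u,v,.072,m),[.373,-.346,.072]]))
```

```text
[ 0.3712 -0.3588  0.072 ]
[ 0.3712 -0.385   0.072 ]
[ 0.3712 -0.3295  0.072 ]
[ 0.3979 -0.3588  0.072 ]
[ 0.3445 -0.3588  0.072 ]
0.072 -0.346 [238. 182.] [328. 268.]
0.072 -0.356 [237. 166.] [329. 254.]
0 -0.346 [248. 164.] [318. 232.]
0 -0.356 [248. 152.] [318. 220.]
[-3.02765107e-04  2.69151244e-01 -9.63097965e-01]
[[421.21073156 270.58344694]
 [415.93413024 269.83428992]]
```

The wrist view shows the tin's ring-pull lid centred at (286,207) on a white-labelled tin. Turquoise is the other one, at (30,195). The tin centre is therefore (0.3715, −0.356). My top-view pick was the middle of the blob including the side, hence 10 mm off.

```bash
python3 -c "
from h import *
row(.3715,-.356,.097)"
```

```text
t1.25 tcp [ 0.3726 -0.3466  0.2006] [180.    0.  -90.1] F [ 0.2 -0.   0.1] op 0.0875
row [0.0, 0.0001, -0.002, 0.0094, 0.001, 0.1036] n>=2.5
```

```bash
python3 -m creep '[[0,0,0,0.0094,0.001,0.01,1],[0,0,0,0.0094,0.001,0.04,1],[0,0,0,0.0094,0.001,0.07,1],[0,0,0,0.0094,0.001,0.095,1],[0,0,0,0.0094,0.001,0.1035,1],[0,0,0,0.0094,0.001,0.1035,1],[0,0,0,0.0094,0.001,0.1035,0],[0,0,0,0.0094,0.001,0.1035,0],[0,0,0,0.0094,0.001,0.1035,0],[0,0,0,0.0094,0.001,0.1035,0],[0,0,0,0.0094,0.001,0.1035,0],[0,0,0,0.0094,0.001,0.1035,0]]'
```

```text
clock: 2.25
tool_pos: [0.372, -0.356, 0.0981]
orientation: [-179.9, -0.0, -90.0]
force: [-0.5, 0.9, 5.1]
opening: 0.0565
```

```bash
python3 -m creep '[[0,0,0,0,0,-0.02,0],[0,0,0,0,0,-0.05,0],[0,0,0,0,0,-0.09,0],[0,0,0,0,0,-0.13,0],[0,0,0,0,0,-0.17,0],[0,0,0,0,0,-0.188,0],[0,0,0,0,0,-0.188,0]]'; python3 -c "
from h import *
row(.5349,.072,.287); row(.5349,.072,.1085)"
```

```text
clock: 2.83
tool_pos: [0.3732, -0.3568, 0.2905]
orientation: [-179.6, -0.2, -90.0]
force: [0.2, -0.6, -1.6]
opening: 0.0568
t2.83 tcp [ 0.3732 -0.3568  0.2905] [-179.6   -0.2  -90. ] F [ 0.2 -0.6 -1.6] op 0.0568
row [-0.0078, -0.0043, 0.0006, -0.4287, -0.1619, 0.0029] n>=11.0
t2.83 tcp [ 0.3732 -0.3568  0.2905] [-179.6   -0.2  -90. ] F [ 0.2 -0.6 -1.6] op 0.0568
row [-0.0078, -0.0043, 0.0006, -0.4295, -0.1605, 0.1814] n>=11.8
```

```bash
python3 -m creep '[[0,0,0,-0.02,-0.0076,0,0],[0,0,0,-0.055,-0.021,0,0],[0,0,0,-0.092,-0.035,0,0],[0,0,0,-0.13,-0.0495,0,0],[0,0,0,-0.168,-0.064,0,0],[0,0,0,-0.206,-0.0785,0,0],[0,0,0,-0.244,-0.093,0,0],[0,0,0,-0.282,-0.1075,0,0],[0,0,0,-0.32,-0.122,0,0],[0,0,0,-0.358,-0.1365,0,0],[0,0,0,-0.395,-0.1505,0,0],[0,0,0,-0.415,-0.158,0,0]]'; python3 -m creep '[[0,0,0,-0.008,-0.003,0,0],[0,0,0,-0.013,-0.005,0,0],[0,0,0,-0.013,-0.005,0,0],[0,0,0,-0.013,-0.005,0,0]]'
python3 - <<'E'
from h import *
row(.5349,.072,.1085)
m=ctrl.camera_model("wrist"); w=ctrl.snapshot("wrist"); cv2.imwrite("pics/w2.png",w)
t=ctrl.snapshot("top"); cv2.imwrite("pics/t2.png",t); cv2.imwrite("pics/s2.png",ctrl.snapshot("scene"))
E
```

```text
clock: 3.83
tool_pos: [0.5302, 0.0626, 0.2839]
orientation: [179.9, 0.0, -89.9]
force: [0.2, -1.0, -1.2]
opening: 0.0568
clock: 4.17
tool_pos: [0.5341, 0.0714, 0.2846]
orientation: [179.9, -0.0, -90.0]
force: [-0.1, -0.7, -1.7]
opening: 0.0567
t4.17 tcp [0.5341 0.0714 0.2846] [179.9  -0.  -90. ] F [-0.1 -0.7 -1.7] op 0.0567
row [0.0012, -0.0004, -0.0004, -0.0007, -0.001, 0.1761] n>=4.2
```

View pics/w2.png

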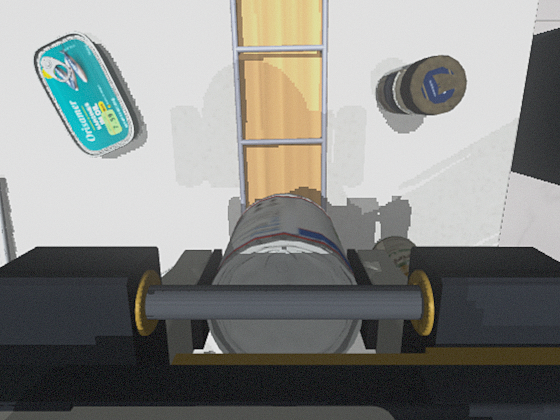

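View pics/s2.png

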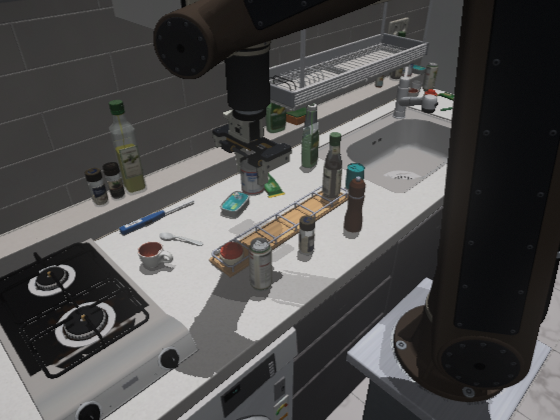

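Run:
```python
from h import *
w=cv2.imread("pics/w2.png"); cv2.imwrite("pics/w2c.png",cv2.resize(w[0:250,210:350],None,fx=3,fy=3)[:600])
m=ctrl.camera_model("wrist")
for a in ((241,142),(325,142),(236,48),(326,48),(284,142),(282,48)): print(a,onz("wrist",*a,.0275,m).round(4))
```

```text
(241, 142) [0.5744 0.0311 0.0275]
(325, 142) [0.4958 0.031  0.0275]
(236, 48) [ 0.5763 -0.0504  0.0275]
(326, 48) [ 0.4974 -0.0504  0.0275]
(284, 142) [0.5342 0.0311 0.0275]
(282, 48) [ 0.536  -0.0504  0.0275]
```

View pics/w2c.png

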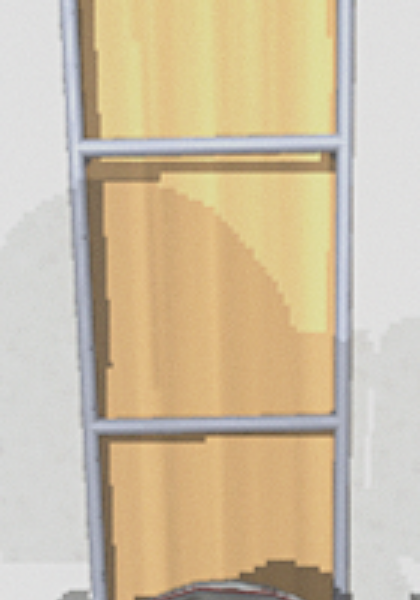

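```bash
python3 -m creep '[[0,0,0,0,0,0.02,0],[0,0,0,0,0,0.055,0],[0,0,0,0,0,0.09,0],[0,0,0,0,0,0.12,0],[0,0,0,0,0,0.145,0],[0,0,0,0,0,0.16,0],[0,0,0,0,0,0.168,0],[0,0,0,0,0,0.172,0],[0,0,0,0,0,0.172,0],[0,0,0,0,0,0.172,0]]'
```

```text
clock: 5.15
tool_pos: [0.5353, 0.0721, 0.1142]
orientation: [-179.9, 0.0, -90.0]
force: [0.1, -0.4, -1.8]
opening: 0.057
```

```bash
python3 -m creep '[[0,0,0,0,0,0.003,0],[0,0,0,0,0,0.005,0],[0,0,0,0,0,0.005,0]]'; python3 -m creep '[[0,0,0,0,0,0.001,0],[0,0,0,0,0,0.001,0]]'
```

```text
clock: 5.4
tool_pos: [0.5347, 0.0722, 0.1084]
orientation: [-180.0, 0.0, -90.0]
force: [0.5, -0.8, -1.9]
opening: 0.0568
clock: 5.57
tool_pos: [0.5348, 0.0723, 0.1081]
orientation: [-180.0, 0.0, -90.0]
force: [-2.8, 0.1, 6.2]
opening: 0.057
```

```bash
python3 -m creep '[[0,0,0,0,0,0,1],[0,0,0,0,0,0,1],[0,0,0,0,0,0,1],[0,0,0,0,0,0,1],[0,0,0,0,0,0,1],[0,0,0,0,0,-0.02,1],[0,0,0,0,0,-0.05,1],[0,0,0,0,0,-0.09,1],[0,0,0,0,0,-0.12,1],[0,0,0,0,0,-0.12,1]]'; python3 -c "
from h import *
row(.4276,-.012,.228)"
```

```text
clock: 6.4
tool_pos: [0.5376, 0.073, 0.2339]
orientation: [-179.4, 0.2, -89.9]
force: [0.3, 0.2, 0.0]
opening: 0.0879
t6.40 tcp [0.5376 0.073  0.2339] [-179.4    0.2  -89.9] F [0.3 0.2 0. ] op 0.0879
row [-0.0098, 0.003, 0.0013, 0.0849, 0.1102, 0.0046] n>=3.3
```

```bash
python3 -m creep '[[0,0,0,0.015,0.02,0,1],[0,0,0,0.037,0.047,0,1],[0,0,0,0.06,0.076,0,1],[0,0,0,0.077,0.098,0,1],[0,0,0,0.084,0.107,0,1],[0,0,0,0.084,0.107,0,1],[0,0,0,0.084,0.107,0,1],[0,0,0,0.084,0.107,0,1]]'
python3 - <<'E'
from h import *
m=ctrl.camera_model("wrist"); w=ctrl.snapshot("wrist"); cv2.imwrite("pics/w3.png",w)
np.save("m3.npy",m,allow_pickle=True)
print(proj("wrist",[[.4276,-.012,.105]],m))
cv2.imwrite("pics/s3.png",ctrl.snapshot("scene"))
E
```

```text
clock: 7.07
tool_pos: [0.4286, -0.0114, 0.2275]
orientation: [-179.9, 0.0, -90.0]
force: [0.8, -0.8, -0.5]
opening: 0.0878
[[285.75214601 227.84780873]]
```

View pics/w3.png

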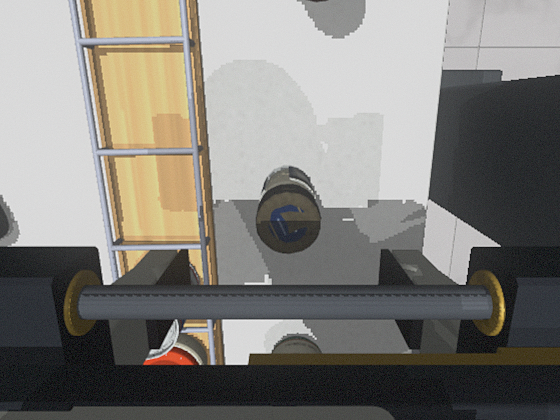

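View pics/s3.png

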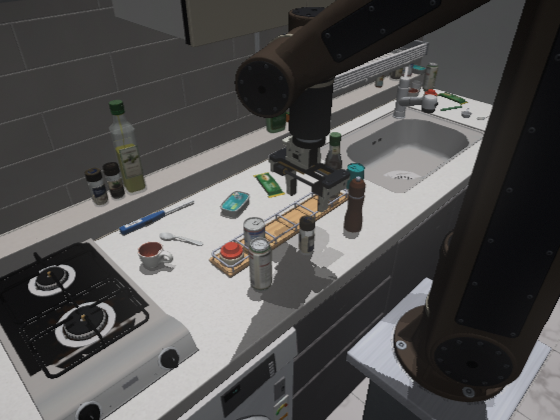

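Run:
```python
from h import *
p=onz("wrist",288.5,222,.105); print(p.round(4)); row(p[0],p[1],.122)
```

```text
[ 0.4257 -0.0158  0.105 ]
t7.17 tcp [ 0.4286 -0.0113  0.2271] [-180.   -0.  -90.] F [-0.5 -0.  -1.1] op 0.088
row [-0.0, -0.0001, 0.0004, 0.0045, 0.0028, 0.1051] n>=2.5
```

```bash
python3 -m creep '[[0,0,0,0.0045,0.0028,0.015,1],[0,0,0,0.0045,0.0028,0.045,1],[0,0,0,0.0045,0.0028,0.075,1],[0,0,0,0.0045,0.0028,0.098,1],[0,0,0,0.0045,0.0028,0.105,1],[0,0,0,0.0045,0.0028,0.105,1],[0,0,0,0.0045,0.0028,0.105,0],[0,0,0,0.0045,0.0028,0.105,0],[0,0,0,0.0045,0.0028,0.105,0],[0,0,0,0.0045,0.0028,0.105,0],[0,0,0,0.0045,0.0028,0.105,0],[0,0,0,0.0045,0.0028,0.105,0]]'; python3 -m creep '[[0,0,0,0,0,0,0],[0,0,0,0,0,0,0]]'
```

```text
clock: 8.17
tool_pos: [0.4251, -0.0163, 0.1227]
orientation: [-179.9, 0.0, -90.0]
force: [-0.9, -0.5, -0.1]
opening: 0.0534
clock: 8.33
tool_pos: [0.425, -0.0163, 0.1224]
orientation: [-180.0, 0.0, -90.0]
force: [0.1, -0.4, -1.6]
opening: 0.04
```

```bash
python3 -m creep '[[0,0,0,0,0,0,0],[0,0,0,0,0,-0.015,0],[0,0,0,0,0,-0.04,0],[0,0,0,0,0,-0.065,0],[0,0,0,0,0,-0.07,0],[0,0,0,-0.0015,-0.02,-0.07,0],[0,0,0,-0.004,-0.05,-0.07,0],[0,0,0,-0.006,-0.08,-0.07,0],[0,0,0,-0.0076,-0.102,-0.07,0],[0,0,0,-0.0076,-0.11,-0.07,0],[0,0,0,-0.0076,-0.11,-0.07,0],[0,0,0,-0.0076,-0.11,-0.07,0]]'
python3 - <<'E'
from h import *
row(.5354,-.0087,.1325)
m=ctrl.camera_model("wrist"); w=ctrl.snapshot("wrist"); cv2.imwrite("pics/w4.png",w)
E
```

```text
clock: 9.33
tool_pos: [0.5341, -0.009, 0.1911]
orientation: [179.9, -0.0, -90.0]
force: [-0.8, 0.1, -0.1]
opening: 0.0406
t9.33 tcp [ 0.5341 -0.009   0.1911] [179.9  -0.  -90. ] F [-0.8  0.1 -0.1] op 0.0406
row [0.0023, -0.0004, -0.0008, -0.0003, -0.0014, 0.0586] n>=1.4
```

View pics/w4.png

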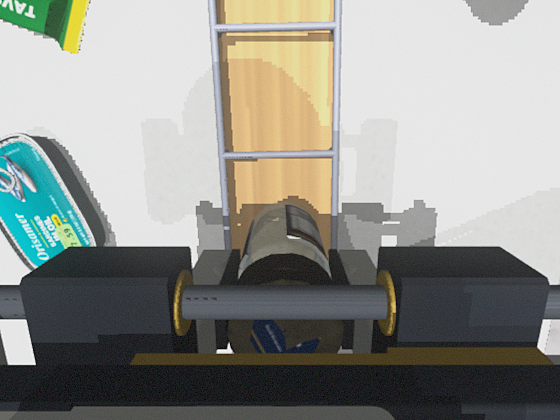

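The jar is upright in the jaws and lined up between the rails at u≈228 and u≈335. I'll lower it.

```bash
python3 -m creep '[[0,0,0,0,0,0.015,0],[0,0,0,0,0,0.032,0],[0,0,0,0,0,0.046,0],[0,0,0,0,0,0.053,0],[0,0,0,0,0,0.056,0],[0,0,0,0,0,0.058,0],[0,0,0,0,0,0.058,0],[0,0,0,0,0,0.058,0]]'
```

```text
clock: 10.05
tool_pos: [0.5351, -0.0087, 0.1349]
orientation: [-179.9, 0.0, -90.0]
force: [-0.8, -1.0, -1.0]
opening: 0.0405
```

```bash
python3 -m creep '[[0,0,0,0,0,0.0015,0],[0,0,0,0,0,0.0015,0],[0,0,0,0,0,0.0015,0]]';python3 -m creep '[[0,0,0,0,0,0.001,0],[0,0,0,0,0,0.001,0],[0,0,0,0,0,0.001,0]]'
```

```text
clock: 10.3
tool_pos: [0.535, -0.0087, 0.1329]
orientation: [-180.0, 0.0, -90.0]
force: [-0.4, -0.3, -0.9]
opening: 0.0406
clock: 10.55
tool_pos: [0.5353, -0.0087, 0.1322]
orientation: [-179.9, 0.0, -90.0]
force: [-0.5, -0.2, 4.8]
opening: 0.0403
```

```bash
python3 -m creep '[[0,0,0,0,0,0,1],[0,0,0,0,0,0,1],[0,0,0,0,0,0,1],[0,0,0,0,0,0,1],[0,0,0,0,0,0,1],[0,0,0,0,0,-0.02,1],[0,0,0,0,0,-0.05,1],[0,0,0,0,0,-0.09,1],[0,0,0,0,0,-0.12,1],[0,0,0,0,0,-0.13,1],[0,0,0,0,0,-0.13,1]]'; python3 -m creep '[[0,0,0,-0.02,0.0145,0,1],[0,0,0,-0.05,0.0363,0,1],[0,0,0,-0.08,0.058,0,1],[0,0,0,-0.11,0.08,0,1],[0,0,0,-0.14,0.1015,0,1],[0,0,0,-0.16,0.116,0,1],[0,0,0,-0.1645,0.1195,0,1],[0,0,0,-0.1645,0.1195,0,1],[0,0,0,-0.1645,0.1195,0,1]]';python3 - <<'E'
from h import *
row(.4158,.1556,.147)
m=ctrl.camera_model("wrist"); w=ctrl.snapshot("wrist"); cv2.imwrite("pics/w5.png",w)
print(proj("wrist",[[.4158,.1556,.134]],m))
cv2.imwrite("pics/t5.png",ctrl.snapshot("top"))
E
```

```text
clock: 11.47
tool_pos: [0.5362, -0.0085, 0.2651]
orientation: [-179.7, 0.1, -90.0]
force: [-0.9, 0.1, -1.4]
opening: 0.0873
clock: 12.22
tool_pos: [0.4151, 0.1557, 0.2609]
orientation: [179.9, -0.0, -89.9]
force: [-0.2, 0.9, -0.2]
opening: 0.0878
t12.22 tcp [0.4151 0.1557 0.2609] [179.9  -0.  -89.9] F [-0.2  0.9 -0.2] op 0.0878
row [0.0009, -0.0007, 0.0013, 0.0, -0.0008, 0.1139] n>=2.7
[[282.5705196  226.47736659]]
```

View pics/w5.png

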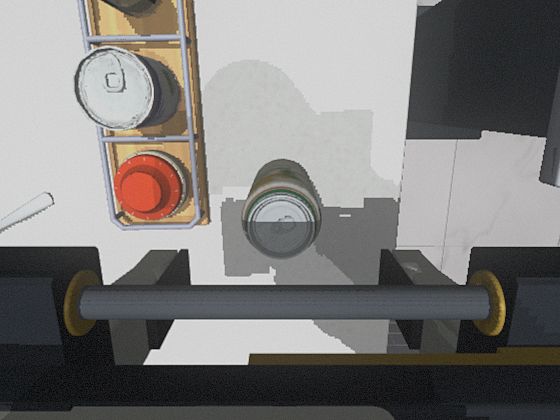

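View pics/t5.png

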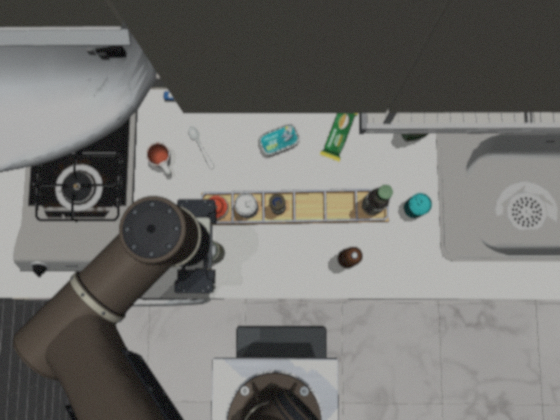

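```bash
python3 -m creep '[[0,0,0,0.0015,-0.0005,0.015,1],[0,0,0,0.0015,-0.0005,0.045,1],[0,0,0,0.0015,-0.0005,0.08,1],[0,0,0,0.0015,-0.0005,0.106,1],[0,0,0,0.0015,-0.0005,0.115,1],[0,0,0,0.0015,-0.0005,0.115,1],[0,0,0,0.0015,-0.0005,0.115,0],[0,0,0,0.0015,-0.0005,0.115,0],[0,0,0,0.0015,-0.0005,0.115,0],[0,0,0,0.0015,-0.0005,0.115,0],[0,0,0,0.0015,-0.0005,0.115,0],[0,0,0,0.0015,-0.0005,0.115,0]]'; python3 -m creep '[[0,0,0,0,0,0,0],[0,0,0,0,0,0,0]]'
```

```text
clock: 13.32
tool_pos: [0.4161, 0.1545, 0.1473]
orientation: [-179.9, 0.1, -90.0]
force: [0.9, 0.5, 0.5]
opening: 0.0532
clock: 13.48
tool_pos: [0.4162, 0.1545, 0.1472]
orientation: [-180.0, 0.0, -90.0]
force: [-1.3, 0.0, 5.6]
opening: 0.0512
```

```bash
python3 -m creep '[[0,0,0,0,0,-0.01,0],[0,0,0,0,0,-0.035,0],[0,0,0,0,0,-0.07,0],[0,0,0,0,0,-0.105,0],[0,0,0,0,0,-0.125,0],[0,0,0,0,0,-0.135,0],[0,0,0,0,0,-0.135,0]]'; python3 -m creep '[[0,0,0,0.015,-0.0075,0,0],[0,0,0,0.042,-0.021,0,0],[0,0,0,0.073,-0.0364,0,0],[0,0,0,0.105,-0.0523,0,0],[0,0,0,0.137,-0.0682,0,0],[0,0,0,0.169,-0.0842,0,0],[0,0,0,0.2,-0.0996,0,0],[0,0,0,0.225,-0.112,0,0],[0,0,0,0.238,-0.1185,0,0],[0,0,0,0.243,-0.121,0,0],[0,0,0,0.243,-0.121,0,0],[0,0,0,0.243,-0.121,0,0]]';python3 - <<'E'
from h import *
row(.537,-.0887,.1572)
m=ctrl.camera_model("wrist"); w=ctrl.snapshot("wrist"); cv2.imwrite("pics/w6.png",w)
E
```

```text
clock: 14.07
tool_pos: [0.4163, 0.1547, 0.2832]
orientation: [-179.9, 0.1, -90.0]
force: [0.9, -0.6, -3.2]
opening: 0.0507
clock: 15.07
tool_pos: [0.5361, -0.0886, 0.2799]
orientation: [179.8, 0.0, -90.0]
force: [-0.6, 1.0, -2.6]
opening: 0.0511
t15.07 tcp [ 0.5361 -0.0886  0.2799] [179.8   0.  -90. ] F [-0.6  1.  -2.6] op 0.0511
row [0.003, 0.0, -0.0009, 0.0001, -0.0013, 0.1227] n>=2.9
```

View pics/w6.png

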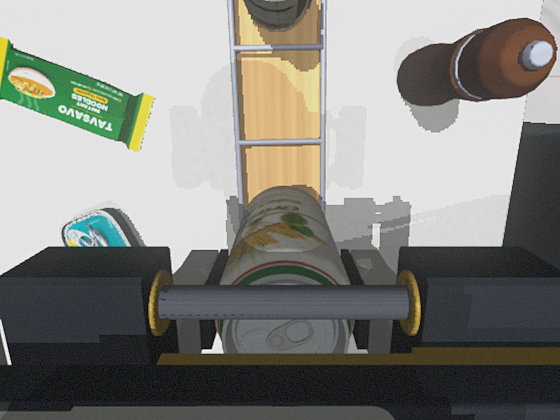

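```bash
python3 -m creep '[[0,0,0,0,0,0.015,0],[0,0,0,0,0,0.04,0],[0,0,0,0,0,0.065,0],[0,0,0,0,0,0.09,0],[0,0,0,0,0,0.107,0],[0,0,0,0,0,0.115,0],[0,0,0,0,0,0.119,0],[0,0,0,0,0,0.121,0],[0,0,0,0,0,0.121,0],[0,0,0,0,0,0.121,0]]'
```

```text
clock: 15.95
tool_pos: [0.5375, -0.0885, 0.1618]
orientation: [-179.9, 0.0, -90.0]
force: [0.7, 0.7, -1.2]
opening: 0.0508
```

```bash
python3 -m creep '[[0,0,0,0,0,0.001,0],[0,0,0,0,0,0.002,0],[0,0,0,0,0,0.003,0],[0,0,0,0,0,0.003,0],[0,0,0,0,0,0.003,0]]';python3 -m creep '[[0,0,0,0,0,0.001,0],[0,0,0,0,0,0.001,0],[0,0,0,0,0,0.001,0]]'
```

```text
clock: 16.37
tool_pos: [0.5369, -0.0888, 0.1577]
orientation: [-180.0, 0.0, -90.0]
force: [-0.1, 0.3, -2.8]
opening: 0.0508
clock: 16.62
tool_pos: [0.5371, -0.0888, 0.1572]
orientation: [-180.0, -0.0, -90.0]
force: [-1.0, 0.1, 3.6]
opening: 0.0508
```

```bash
python3 -m creep '[[0,0,0,0,0,0,1],[0,0,0,0,0,0,1],[0,0,0,0,0,0,1],[0,0,0,0,0,0,1],[0,0,0,0,0,0,1],[0,0,0,0,0,-0.02,1],[0,0,0,0,0,-0.05,1],[0,0,0,0,0,-0.09,1],[0,0,0,0,0,-0.125,1],[0,0,0,0,0,-0.14,1],[0,0,0,0,0,-0.14,1]]'; python3 -m creep '[[0,0,0,0.01,0.014,0,1],[0,0,0,0.03,0.0415,0,1],[0,0,0,0.05,0.069,0,1],[0,0,0,0.07,0.0967,0,1],[0,0,0,0.086,0.119,0,1],[0,0,0,0.097,0.134,0,1],[0,0,0,0.097,0.134,0,1],[0,0,0,0.097,0.134,0,1],[0,0,0,0.097,0.134,0,1]]';python3 - <<'E'
from h import *
row(.4031,-.1858,.182)
m=ctrl.camera_model("wrist"); w=ctrl.snapshot("wrist"); cv2.imwrite("pics/w7.png",w)
print(proj("wrist",[[.4031,-.1858,.167]],m))
E
```

```text
clock: 17.53
tool_pos: [0.5387, -0.0888, 0.3015]
orientation: [-179.5, 0.0, -90.0]
force: [1.3, -1.2, -0.7]
opening: 0.0874
clock: 18.28
tool_pos: [0.4027, -0.1858, 0.2963]
orientation: [180.0, 0.0, -90.0]
force: [0.3, -0.2, -0.9]
opening: 0.0878
t18.28 tcp [ 0.4027 -0.1858  0.2963] [180.   0. -90.] F [ 0.3 -0.2 -0.9] op 0.0878
row [0.0003, 0.0001, -0.0004, 0.0, -0.0004, 0.1143] n>=2.7
[[283.24624289 225.31766942]]
```

View pics/w7.png

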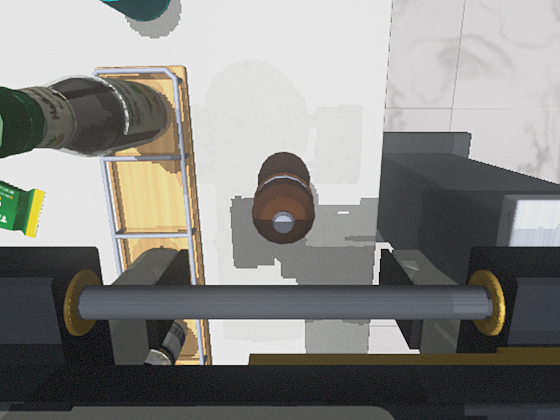

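```bash
python3 -m creep '[[0,0,0,0.0015,0,0.015,1],[0,0,0,0.0015,0,0.045,1],[0,0,0,0.0015,0,0.08,1],[0,0,0,0.0015,0,0.106,1],[0,0,0,0.0015,0,0.1145,1],[0,0,0,0.0015,0,0.1145,1],[0,0,0,0.0015,0,0.1145,0],[0,0,0,0.0015,0,0.1145,0],[0,0,0,0.0015,0,0.1145,0],[0,0,0,0.0015,0,0.1145,0],[0,0,0,0.0015,0,0.1145,0],[0,0,0,0.0015,0,0.1145,0]]'; python3 -m creep '[[0,0,0,0,0,0,0],[0,0,0,0,0,0,0],[0,0,0,0,0,0,0]]'
```

```text
clock: 19.33
tool_pos: [0.4031, -0.1873, 0.1828]
orientation: [-179.9, 0.0, -90.0]
force: [-0.2, 0.9, 0.4]
opening: 0.0528
clock: 19.58
tool_pos: [0.4031, -0.1873, 0.1824]
orientation: [-180.0, -0.0, -90.0]
force: [-0.8, -0.4, 1.4]
opening: 0.043
```

```bash
python3 -m creep '[[0,0,0,0,0,-0.01,0],[0,0,0,0,0,-0.03,0],[0,0,0,0,0,-0.055,0],[0,0,0,0,0,-0.065,0],[0,0,0,-0.0186,-0.01,-0.065,0],[0,0,0,-0.0186,-0.03,-0.065,0],[0,0,0,-0.0186,-0.055,-0.065,0],[0,0,0,-0.0186,-0.085,-0.065,0],[0,0,0,-0.0186,-0.112,-0.065,0],[0,0,0,-0.0186,-0.13,-0.065,0],[0,0,0,-0.0186,-0.1354,-0.065,0],[0,0,0,-0.0186,-0.1354,-0.065,0]]';python3 - <<'E'
from h import *
row(.5385,-.1687,.1924)
m=ctrl.camera_model("wrist"); w=ctrl.snapshot("wrist"); cv2.imwrite("pics/w8.png",w)
cv2.imwrite("pics/s8.png",ctrl.snapshot("scene"))
E
```

```text
clock: 20.58
tool_pos: [0.5389, -0.1685, 0.2457]
orientation: [179.9, 0.0, -90.0]
force: [-0.3, -0.4, -2.4]
opening: 0.0431
t20.58 tcp [ 0.5389 -0.1685  0.2457] [179.9   0.  -90. ] F [-0.3 -0.4 -2.4] op 0.0431
row [0.0024, 0.0002, -0.0002, 0.0002, 0.0003, 0.0533] n>=1.3
```

View pics/w8.png

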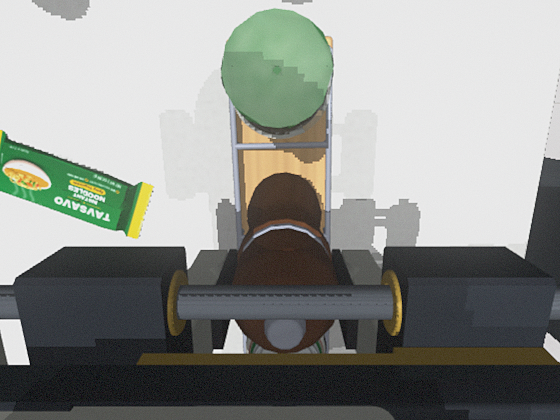

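View pics/s8.png

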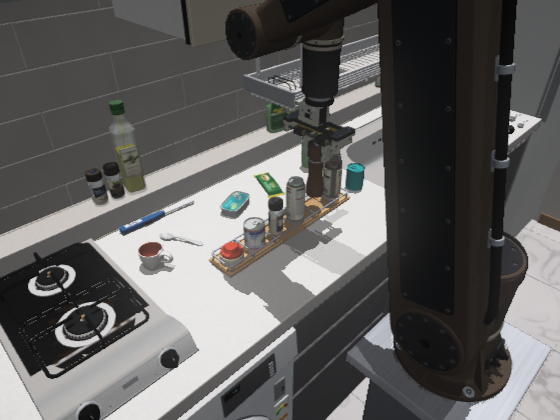

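```bash
python3 -m creep '[[0,0,0,0,0,0.01,0],[0,0,0,0,0,0.022,0],[0,0,0,0,0,0.034,0],[0,0,0,0,0,0.043,0],[0,0,0,0,0,0.049,0],[0,0,0,0,0,0.051,0],[0,0,0,0,0,0.051,0],[0,0,0,0,0,0.051,0]]'
```

```text
clock: 21.35
tool_pos: [0.5384, -0.1687, 0.1965]
orientation: [-180.0, -0.0, -90.0]
force: [0.5, -0.0, -3.2]
opening: 0.0434
```

```bash
python3 -c "
from h import *
cv2.imwrite('pics/s9.png',cv2.resize(ctrl.snapshot('scene')[100:280,200:400],None,fx=3,fy=3)); cv2.imwrite('pics/w9.png',ctrl.snapshot('wrist'))"
```

```text
(no output)
```

View pics/s9.png

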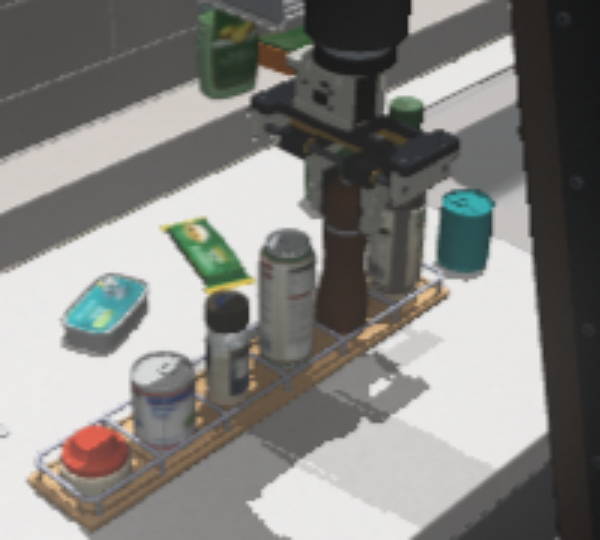

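The mill hangs upright over its bay and the whole row stands upright. I'll lower the last few mm.

```bash
python3 -m creep '[[0,0,0,0,0,0.001,0],[0,0,0,0,0,0.002,0],[0,0,0,0,0,0.003,0],[0,0,0,0,0,0.003,0],[0,0,0,0,0,0.003,0]]';python3 -m creep '[[0,0,0,0,0,0.001,0],[0,0,0,0,0,0.001,0],[0,0,0,0,0,0.001,0]]'
```

```text
clock: 21.87
tool_pos: [0.5382, -0.1687, 0.1931]
orientation: [180.0, 0.0, -90.0]
force: [0.3, -0.0, -2.2]
opening: 0.0433
clock: 22.12
tool_pos: [0.5385, -0.1687, 0.1925]
orientation: [-180.0, -0.0, -90.0]
force: [0.3, -0.4, 0.9]
opening: 0.0428
```

```bash
python3 -m creep '[[0,0,0,0,0,0.0005,0],[0,0,0,0,0,0.0005,0]]'; python3 -m creep '[[0,0,0,0,0,0,1],[0,0,0,0,0,0,1],[0,0,0,0,0,0,1],[0,0,0,0,0,0,1],[0,0,0,0,0,0,1],[0,0,0,0,0,-0.015,1],[0,0,0,0,0,-0.04,1],[0,0,0,0,0,-0.07,1],[0,0,0,0,0,-0.1,1],[0,0,0,0,0,-0.12,1],[0,0,0,0,0,-0.12,1]]'; python3 -m creep '[[0,0,0,0,0.015,0,1],[0,0,0,0,0.045,0,1],[0,0,0,0,0.08,0,1],[0,0,0,0.02,0.11,0,1],[0,0,0,0.055,0.11,0,1],[0,0,0,0.09,0.11,0,1],[0,0,0,0.125,0.11,0,1],[0,0,0,0.16,0.11,0,1],[0,0,0,0.18,0.11,0,1],[0,0,0,0.18,0.11,0,1],[0,0,0,0.18,0.11,0,1]]'
python3 -c "
from h import *
cv2.imwrite('pics/s10.png',cv2.resize(ctrl.snapshot('scene')[100:280,200:400],None,fx=3,fy=3)); cv2.imwrite('pics/t10.png',ctrl.snapshot('top'))"
```

```text
clock: 22.28
tool_pos: [0.5386, -0.1687, 0.1924]
orientation: [-179.9, -0.0, -90.0]
force: [-0.6, 0.0, 5.9]
opening: 0.0428
clock: 23.2
tool_pos: [0.5401, -0.1691, 0.3168]
orientation: [-179.6, -0.1, -90.0]
force: [-0.1, 1.0, -0.1]
opening: 0.0877
clock: 24.12
tool_pos: [0.4278, -0.3495, 0.3106]
orientation: [179.9, 0.0, -90.1]
force: [0.2, 0.3, -0.2]
opening: 0.0878
```

View pics/s10.png

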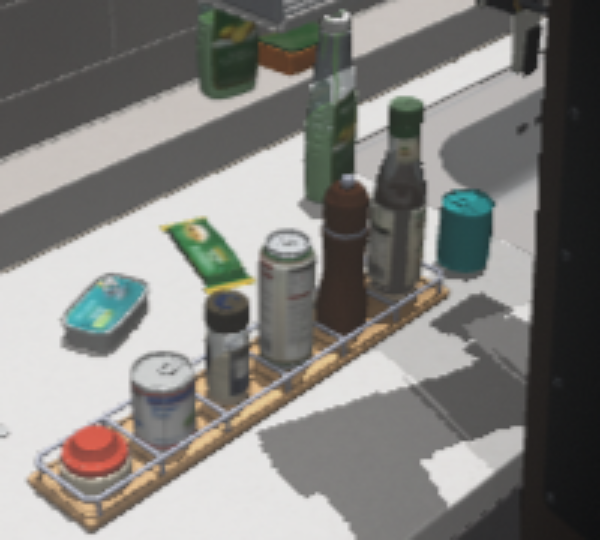

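View pics/t10.png

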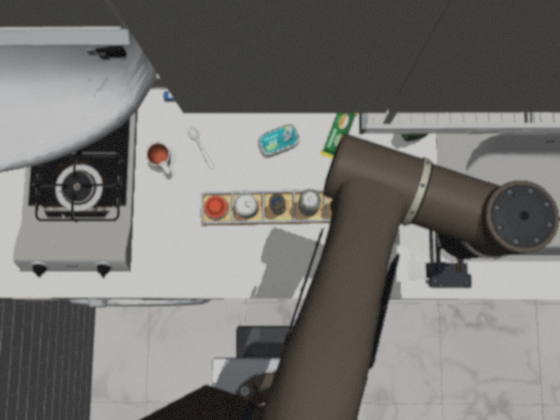

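The whole row steps down: sauce (crop 405,195), mill (345,255), can (287,295), jar (228,345), tin (163,400), timer (95,460). All stand upright inside their bays. The tub, the cup (top 158,154) and the turquoise tin are unmoved, and the gripper touches nothing.

```bash
python3 -c "
from h import *
o=ctrl.get_obs(); print(o['clock'],o['force'],abs(o['qvel']).max()); print(ctrl.close_job())"
```

```text
24.2167 [-0.07875952  0.36253709 -0.82068281] 0.9614000106177769
the job is handed in; nothing more can be done
None
```

The four items are in the rack, and I handed the job in at 24.2 s. From the sauce end the row now runs sauce, mill, can, jar, tin, timer, stepping down in height. Each item was lowered until the wrist force rose, to about 4–6 N, and then released.

- **Last checks:** in the final scene view all six stand upright inside their bays. The tub, cup, sauce bottle, timer and turquoise tin look unmoved, and the open gripper is clear of everything.
- **What the top view missed:** in the last top picture the arm hid the mill and the sauce bottle, so those two are confirmed by the scene view alone.
- **One disagreement:** my first top-view position for the tin was about 10 mm off, because I had taken the middle of the blob, side included. The wrist camera corrected it before the grasp.

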